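Zero the filling gauge and hold the spring-return fill dial open

TASK

The heating loop is empty and about to be filled: first turn the knurled bezel of the pressure gauge until the bold zero mark of its scale lies right under the pointer, letting no water in before that. Then turn the black spring-return fill dial anticlockwise from off, past its first two clicks to the third (three dots, full flow), and keep holding it there against its spring: the job finishes with the gripper still holding the dial at the third click and the gauge still reading zero. Leave the things lying around the filling station where they are.

Things in the scene. Friction and masses are not known exactly. Their poses are not given: they have to be found in the camera images.
- station: filling station fixed to the grey marble shelf: chromed header pipe (28 mm thick, 300 mm long, axis 42 mm up) along its y axis, brass check valve in the middle. Origin on the shelf under its middle, z up. The face-up round pressure gauge stands on it at y = +65 mm, the black fill dial at y = -65 mm (both x = 0, axes vertical, tops 106 and 104 mm above the shelf)
- gauge_centre (a point): point on the gauge's vertical axis at mid height of its knurled steel bezel, 99 mm above the shelf. The bezel is a ring of 65 mm diameter, 14 mm high (92 to 106 mm above the shelf), to be gripped across its diameter from above; the gauge case below it is 57 mm across and reaches down to 68 mm above the shelf
- gauge_bezel (a joint): angle of the gauge bezel, rad, growing anticlockwise seen from above, range -1.7 to 1.7. The white scale plate turns with it. It stays where it is left; turning it takes about 0.1 N m. It starts 0.3 to 1.4 rad anticlockwise of where it must be
- zero_mark (a point): the bold zero mark of the scale: the thickest radial bar on the white scale plate under the clear window, 21.5 mm from the gauge axis; the bezel carries it round. It is the first mark of a 270 degree scale of 16 divisions (17 degrees each) that runs on clockwise from it
- pointer_tip (a point): the tip of the thin black gauge pointer under the window, 21.5 mm from the gauge axis; it does not turn with the bezel and cannot be reached. The gauge reads zero when zero_mark lies at the same place as pointer_tip, seen from above
- fill_dial (a joint): angle of the fill dial, rad: 0 is off (nose at the bar on the index plate), growing anticlockwise seen from above. Clicks at 0.436 (one dot), 0.872 (two dots), 1.308 (three dots, full flow); stop at 1.43. A spring turns it back to off from anywhere, clicks included, when let go: 0.14 N m at off, 0.28 at the third click, 0.07 more or less around the clicks
- fill_grip: the black plastic bar on top of the fill dial by which it is turned: 46 mm long (along its x axis, x points to its nose), 13 mm wide (y), 24 mm high. Origin at the centre of its underside on the dial's axis, 80 mm above the shelf, where it stands on a round skirt of 52 mm diameter; z up. It turns one to one with the dial
- clip_box: bystander: closed stainless lid box with a spring clip, 89 x 124 x 57 mm, origin at the centre of its underside; lies loose 13 to 22 cm from the station on its +x side
- tee: bystander: blue plastic tee fitting, 74 mm long, 30 mm high, origin on the shelf under its middle; lies loose beside the station
- nut: bystander: chrome hexagon nut, 36 mm across flats, 14 mm high, origin at the centre of its underside; lies loose beside the station
- hinge_cover: bystander: white ceramic toilet seat hinge cover, a 50 mm disc with a barrel on top, 29 mm high, origin at the centre of its underside; lies loose beside the station

How it is judged:
On the way, in this order (a step that is already met when the one before it is completed fails the run):
1. the gauge reads zero: the zero mark lies under the pointer tip, within 3 mm (horizontal distance between zero_mark and pointer_tip below 0.003 m), for 0.3 s.
2. the fill dial is held at the third click for half a second (value of joint fill_dial above 1.16 rad and contact force between the fingers and fill_grip above 1 N), for 0.5 s.
At the end, for the whole second after the job is handed in: the gauge's zero mark lies within 3 mm of the pointer tip seen from above (under half a division), and the fill dial stands still at the third click (joint value above 1.16 rad, up to its stop) held there by the fingers, which press on its bar with more than 1 N (all of step 2 and horizontal distance between zero_mark and pointer_tip below 0.003 m and velocity of joint fill_dial between -0.15 and 0.15 rad/s); the arm keeps its last pose, push and grip.
It fails at once if water is let in (dial opened more than 0.3 rad) while the gauge is more than 5 mm off zero (value of joint fill_dial above 0.3 rad and horizontal distance between zero_mark and pointer_tip above 0.005 m).
It fails at once if a thing lying around the station is shifted by more than 10 mm (distance of any of clip_box, tee, nut, hinge_cover from where it was at the start of the episode above 0.01 m).
It also fails if it takes over 48 s, if anything falls off the work surface, if the arm or the gripper's body presses on something with over 40 N, if the wrist force passes 120 N, or if a joint passes its speed limit or range.

ROBOT

A 7-joint arm with a two-finger parallel gripper is mounted at the origin on the work surface. World frame = base frame: x ahead of the robot, y to its left, z up, the work surface at z = 0. Lengths are in m, angles in rad, forces in N, time in s.
With the tool pointing down it reaches from about 0.4 to 0.875 m from the base axis. Payload 19.3 kg.
Tool frame: the origin (TCP) lies at the very end of the fingers, on their centre line; the grasp point (between the pads) lies 19 mm behind it; z points along the fingers, y is the line along which they close (so a half turn about z gives the same grasp; the last joint's range is limited). The gripper opens to 85 mm and grips with 20 to 120 N. Pads are 22 mm wide; open, the fingers measure 114 mm over their backs; the gripper's body (76 mm by 85 mm) begins 54 mm behind the grasp point. The pads swing forward as they close: fully open they stand 13 mm farther back than shut.
Start: joints at [-1.403, 0.521, -0.036, 1.599, 0.021, 1.021, -0.113], TCP at [0.147, 0.607, 0.231] pointing down, gripper open.
Joint ranges: [-2.91, 2.91], [-0.3, 2.13], [-1.5, 1.42], [0.17, 2.43], [-1.26, 4.41], [0.16, 1.93], [-2.52, 2.52]. Speed limits (rad/s): [1.89, 1.89, 2.39, 2.39, 3.01, 3.01, 3.01].

INTERFACE

Orientations are given as [roll, pitch, yaw] about the fixed x, y, z axes, in that order (R = Rz(yaw) Ry(pitch) Rx(roll)).
In Python, from workcell import bot gives the robot as it stands.
- The arm moves only by the shell command python3 -m crank 'ROWS' [FORCE]. ROWS is a JSON object of lists of equal length, an entry for each row: "travel": the shift along the world's x, y, z in cm, a list of three; "turn": the turn, a rotation vector about the world's x, y, z in degrees, a list of three; "gripper": the closure, from 0 (fully open) to 1 (shut). A call has exactly 5 rows; each row is the pose to reach, as a shift and turn from the pose commanded when the call began; what a row does not reach only later rows make up. A row lasts 1/10 s, in which the tool goes at most 50 mm and 8.59 degrees, less where a joint would pass 70% of its speed; a pose out of reach is approached as far as the arm can. A call with a gripper value outside its range is refused whole. The fingers move at their own pace and stop on an object; FORCE is the grip in N (left out, the last holds). Time passes only in rows, so rows that repeat a pose let the fingers close, or fill a call up. It gives the time, the measured TCP pose, the force, the opening and the grip force at its end, in the units of the state.
- bot.observe(): the state, without advancing time (a new reading comes with each control period).
- bot.grab_frame(name): name is "scene" or "top" or "wrist"; returns a dict with "pixels" (480x640x3 uint8, red, green, blue), "fx", "fy", "cx", "cy" (pixels), "extrinsics" (4x4, takes a point from world to camera coordinates). Camera axes: x right, y down, z forward; pixel columns grow to the right and rows downward; lengths in m; the calibration is good to about 2 mm. A picture is of the moment at which its call begins. There is no depth.
- bot.job_done(): hands the job in; it is judged then, once.
The state is a dict: "clock": time; "qpos": joint angles; "qd": joint speeds; "joint_efforts": joint torques, N m; "position": TCP position; "tool_rot": TCP orientation; "force": force on the tool from outside, world axes, zero at the start; "moment": the same for the moment, N m; "grip_width": finger opening in m; "finger_force": force on a finger pad.
Only numpy, scipy, OpenCV 4.12 (cv2) and the standard library are available. Lean on these libraries where they do the work, as an engineer would, in place of code of your own. Each camera call takes 0.05 s, during which the arm holds its last target. There are 200 camera calls.

## Working session

There is one attempt and no reset: what is moved stays moved. The work goes in short steps, Python scripts to look and compute and a shell command to move; the robot and the scene stay as the last step left them, time stands still between calls to the robot, and variables do not carry over. Pictures are saved under pics/ and viewed, at most 10 in all, crops included, and the job is handed in when it is done.

```bash
ls; mkdir -p pics; python3 - <<'E'
from workcell import bot
import cv2,numpy as np
for n in ("scene","top"):
    f=bot.grab_frame(n); cv2.imwrite(f"pics/{n}0.png",f["pixels"][:,:,::-1]); np.savez(f"{n}0.npz",**f)
    print(n,f["fx"],f["cx"],f["cy"],np.round(f["extrinsics"],3).tolist())
s=bot.observe(); print({k:np.round(v,3).tolist() for k,v in s.items()})
E
```

```text
pics
scene 585.1336386167367 311.62749753101247 244.51146673028177 [[-0.017, 1.0, 0.023, -0.115], [0.571, 0.028, -0.82, -0.255], [-0.821, -0.001, -0.571, 1.384], [0.0, 0.0, 0.0, 1.0]]
top 457.6364757224177 323.05259269689896 239.99263457756217 [[0.01, -1.0, -0.002, 0.101], [-0.997, -0.01, -0.077, 0.599], [0.077, 0.002, -0.997, 0.754], [0.0, 0.0, 0.0, 1.0]]
{'clock': 0.1, 'qpos': [-1.403, 0.522, -0.036, 1.6, 0.021, 1.021, -0.113], 'qd': [-0.0, 0.0, -0.0, -0.001, -0.001, -0.002, 0.002], 'joint_efforts': [0.004, -92.849, 1.984, -37.054, 0.018, 0.005, -0.0], 'position': [0.147, 0.607, 0.231], 'tool_rot': [-3.141, 0.0, 2.904], 'force': [-0.522, -0.298, 0.033], 'moment': [-0.003, -0.008, 0.009], 'finger_force': 0.0, 'grip_width': 0.085}
```

View pics/top0.png

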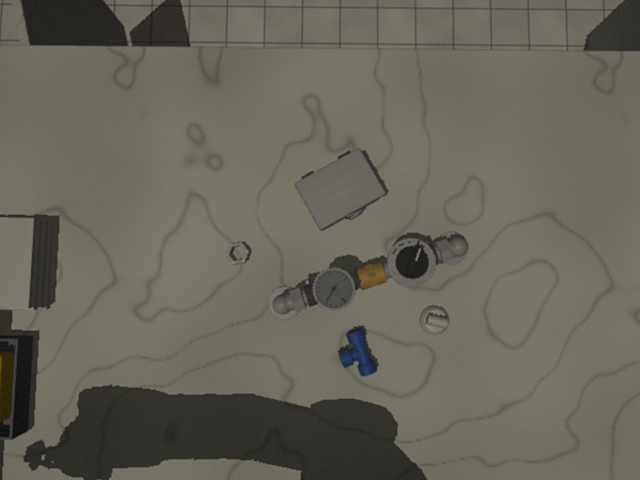

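View pics/scene0.png

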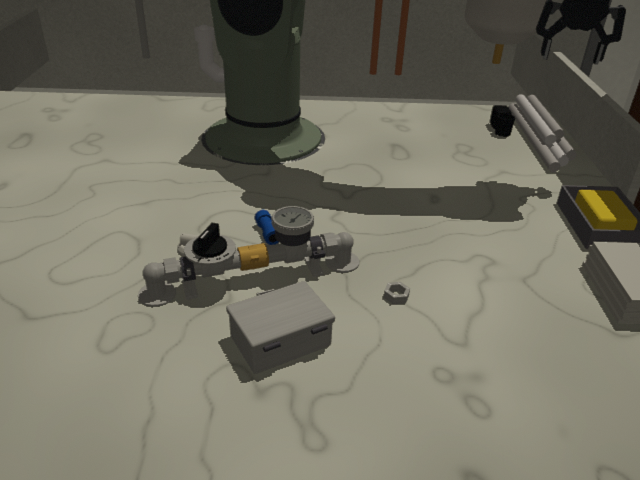

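Top view: the gauge is at about (333,288) and the fill dial at about (412,260). The box is at (341,189), the tee at (357,352), the nut at (240,252) and the hinge cover at (435,319). Next I'll turn these into world coordinates.

```bash
cat > h.py <<'E'
import numpy as np,cv2
def ray(f,u,v,z):
    E=np.array(f["extrinsics"]);R,t=E[:3,:3],E[:3,3]
    c=-R.T@t; d=R.T@np.array([(u-f["cx"])/f["fx"],(v-f["cy"])/f["fy"],1]); return c+d*(z-c[2])/d[2]
def proj(f,p):
    E=np.array(f["extrinsics"]);q=E[:3,:3]@p+E[:3,3]
    return np.array([f["fx"]*q[0]/q[2]+f["cx"],f["fy"]*q[1]/q[2]+f["cy"]])
E
python3 - <<'E'
from h import *
f=dict(np.load("top0.npz")); im=f["pixels"]; g=cv2.cvtColor(im,cv2.COLOR_RGB2GRAY)
h=cv2.HoughCircles(cv2.resize(g[200:340,240:480],None,fx=4,fy=4,interpolation=2),cv2.HOUGH_GRADIENT,1,150,param1=120,param2=30,minRadius=50,maxRadius=120)[0]
for x,y,r in h: 
    u,v=x/4+239.6,y/4+199.6; print("circ",u,v,r/4,[np.round(ray(f,u,v,z),4).tolist() for z in (.08,.106)])
# dial bar black
m=(g[225:295,380:445]<45).astype(np.uint8)
n,l,st,c=cv2.connectedComponentsWithStats(m); i=1+st[1:,4].argmax(); print("black",st[i],c[i]+[380,225],np.round(ray(f,*(c[i]+[380,225]),.09),4))
for n,u,v,z in (("box",341,189,.057),("tee",357,352,.02),("nut",240,252,.01),("hinge",435,319,.015),("elbowL",285,302,.04),("elbowR",455,246,.04),("brass",371,275,.05)): print(n,np.round(ray(f,u,v,z),3))
c=cv2.resize(im[200:340,250:480],None,fx=3.4,fy=3.4,interpolation=cv2.INTER_CUBIC)
cv2.imwrite("pics/c1.png",np.clip(c[:,:,::-1]*1.8,0,255).astype(np.uint8))
E
```

```text
circ 411.725 262.475 16.3 [[0.56, -0.0323, 0.08], [0.5592, -0.0273, 0.106]]
black [ 16  17  32  36 784] [411.52933673 261.91964286] [ 0.5605 -0.0301  0.09  ]
box [0.68  0.079 0.057]
tee [0.411 0.048 0.02 ]
nut [0.577 0.25  0.01 ]
hinge [ 0.467 -0.084  0.015]
elbowL [0.494 0.169 0.04 ]
elbowR [ 0.589 -0.112  0.04 ]
brass [0.54  0.028 0.05 ]
```

View pics/c1.png

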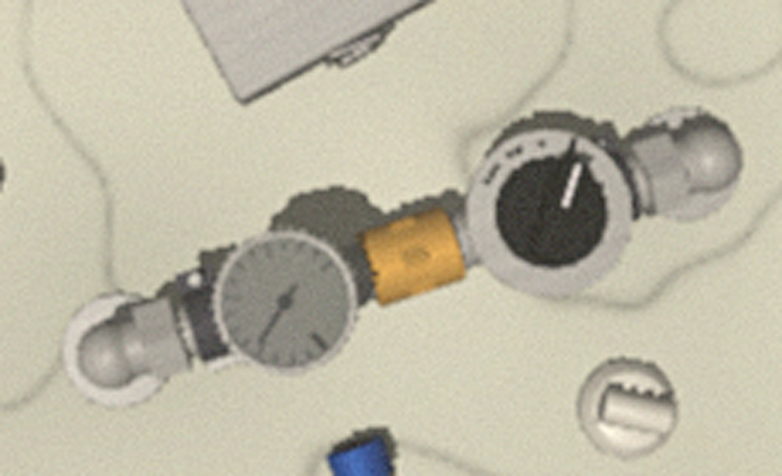

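The crop shows the bold zero mark at (318,341) and the long pointer end at (262,347), around a centre of about (286,301). The zero mark therefore has to turn about 66° clockwise. The dial nose yaw is about -18°, with the dots anticlockwise of it. The gauge is near (0.521, 0.090), so I'm moving above it.

```bash
python3 -m crank '{"travel":[[2.5,-3.45,0],[5,-6.9,0],[7.5,-10.3,0],[10,-13.8,0],[12.5,-17.2,0]],"turn":[[0,0,-2.9],[0,0,-5.8],[0,0,-8.6],[0,0,-11.5],[0,0,-14.3]],"gripper":[0,0,0,0,0]}'
python3 -m crank '{"travel":[[2.5,-3.45,0],[5,-6.9,0],[7.5,-10.3,0],[10,-13.8,0],[12.5,-17.2,0]],"turn":[[0,0,-2.9],[0,0,-5.8],[0,0,-8.6],[0,0,-11.5],[0,0,-14.3]],"gripper":[0,0,0,0,0]}'
python3 -m crank '{"travel":[[3.1,-4.3,0],[6.2,-8.6,0],[9.3,-13,0],[12.4,-17.3,0],[12.4,-17.3,0]],"turn":[[0,0,-3.6],[0,0,-7.2],[0,0,-10.8],[0,0,-14.4],[0,0,-14.4]],"gripper":[0,0,0,0,0]}'
python3 - <<'E'
from workcell import bot
from h import *
f=bot.grab_frame("wrist"); cv2.imwrite("pics/w1.png",np.clip(f["pixels"][:,:,::-1]*1.4,0,255).astype(np.uint8)); np.savez("w1.npz",**f)
E=np.array(f["extrinsics"]);print(f["fx"],-E[:3,:3].T@E[:3,3],E[2,:3])
s=bot.observe();print(s["clock"],np.round(s["position"],4),np.round(s["tool_rot"],3),np.round(s["qpos"],2))
t=dict(np.load("top0.npz")); print(ray(t,334.1,288.5,.106))
for n,p in (("g",[.521,.09,.106]),("d",[.561,-.031,.104])): print(n,proj(f,np.array(p)))
E
```

```text
clock: 0.6
position: [0.273, 0.4337, 0.2311]
tool_rot: [-3.141, 0.0, 2.652]
force: [1.1, 1.1, -0.2]
grip_width: 0.0855
finger_force: 0.0
clock: 1.1
position: [0.3979, 0.2617, 0.2313]
tool_rot: [-3.141, -0.0, 2.403]
force: [1.0, 0.8, 0.1]
grip_width: 0.0856
finger_force: 0.0
clock: 1.6
position: [0.5233, 0.0854, 0.2312]
tool_rot: [-3.141, 0.002, 2.145]
force: [-0.2, 0.8, -0.4]
grip_width: 0.0854
finger_force: 0.0
358.06039405363936 [0.48702906 0.143146   0.37451599] [ 0.14812978 -0.22913738 -0.96205698]
1.65 [0.5231 0.086  0.2311] [-3.141e+00  2.000e-03  2.148e+00] [-0.52  0.39  0.32  1.86 -0.15  0.92  0.45]
[0.5188893  0.08957889 0.106     ]
g [318.2465234  227.66578713]
d [281.26088291 365.43997181]
```

View pics/w1.png

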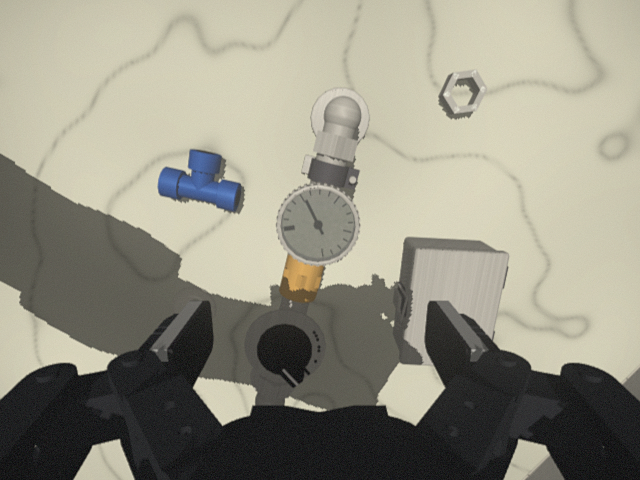

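The wrist view has the gauge at (318,224), the bold zero bar at (290,228) and the pointer tip at (305,197). The dial is at (285,348). Now I'll measure the centre and angles more exactly, rectifying the gauge face.

```bash
cat > meas.py <<'E'
from h import *
def face(f,c,z=.1,half=.035,n=280):
    # gauge face seen from above: columns grow with -y, rows with -x (world)
    w=[(c[0]+a*half,c[1]+b*half,z) for a,b in ((1,1),(1,-1),(-1,-1),(-1,1))]
    src=np.float32([proj(f,np.array(p)) for p in w]); dst=np.float32([[0,0],[n,0],[n,n],[0,n]])
    return cv2.warpPerspective(f["pixels"],cv2.getPerspectiveTransform(src,dst),(n,n),flags=cv2.INTER_CUBIC)
def dark(im,r0,r1,half=.035):
    # darkness profile over world angle (deg) in ring r0..r1
    g=cv2.cvtColor(im,cv2.COLOR_RGB2GRAY).astype(np.float32);n=g.shape[0];k=n/2/half
    th=np.radians(np.arange(0,360,1.));r=np.linspace(r0,r1,12)[:,None]
    x=(n/2-r*k*np.sin(th)).astype(np.float32);y=(n/2-r*k*np.cos(th)).astype(np.float32)
    p=cv2.remap(g,x,y,cv2.INTER_LINEAR).mean(0); return np.median(p)-p
E
python3 - <<'E'
from meas import *
f=dict(np.load("w1.npz")); g=cv2.cvtColor(f["pixels"],cv2.COLOR_RGB2GRAY)
h=cv2.HoughCircles(cv2.resize(g[170:280,260:380],None,fx=4,fy=4,interpolation=2),cv2.HOUGH_GRADIENT,1,400,param1=150,param2=20,minRadius=140,maxRadius=180)
print(h)
x,y,r=h[0][0]; u,v=x/4+259.6,y/4+169.6; c=ray(f,u,v,.104); print(u,v,c)
im=face(f,c); cv2.imwrite("pics/f1.png",cv2.resize(im[:,:,::-1],None,fx=2,fy=2))
for a in ((.010,.015),(.019,.0235)):
    p=dark(im,*a); pk=[i for i in range(360) if p[i]>8 and p[i]>=np.take(p,range(i-4,i+5),mode='wrap').max()]
    print(a,[(i,int(p[i]),int((np.take(p,range(i-8,i+9),mode='wrap')>p[i]/2).sum())) for i in pk])
E
```

```text
NoneTraceback (most recent call last):
  File "<stdin>", line 5, in <module>
TypeError: 'NoneType' object is not subscriptable
```

```bash
python3 - <<'E'
from meas import *
f=dict(np.load("w1.npz")); g=cv2.cvtColor(f["pixels"],cv2.COLOR_RGB2GRAY)
G=cv2.GaussianBlur(cv2.resize(g[170:280,260:380],None,fx=4,fy=4,interpolation=2),(9,9),0)
h=cv2.HoughCircles(G,cv2.HOUGH_GRADIENT,2,400,param1=60,param2=20,minRadius=120,maxRadius=185)
print(h)
x,y,r=h[0][0]; u,v=x/4+259.6,y/4+169.6; c=ray(f,u,v,.104); print(u,v,c)
c=np.array(c)
im=face(f,c); cv2.imwrite("pics/f1.png",cv2.resize(im[:,:,::-1],None,fx=2,fy=2))
for a in ((.010,.015),(.019,.0235)):
    p=dark(im,*a); pk=[i for i in range(360) if p[i]>8 and p[i]>=np.take(p,range(i-4,i+5),mode='wrap').max()]
    print(a,[(i,int(p[i]),int((np.take(p,range(i-8,i+9),mode='wrap')>p[i]/2).sum())) for i in pk])
E
```

```text
[[[231.  211.  155.2]]]
317.35 222.35 [0.51838452 0.09276395 0.104     ]
(0.01, 0.015) [(152, 39, 10), (325, 9, 13)]
(0.019, 0.0235) [(14, 11, 3), (83, 22, 4), (101, 11, 3), (119, 11, 3), (137, 13, 3), (156, 24, 4), (174, 9, 3), (227, 36, 9)]
```

View pics/f1.png

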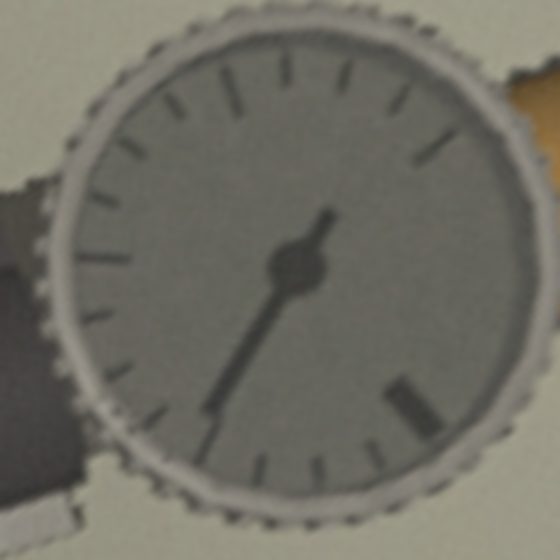

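The face picture has the hub at (299,268), the zero bar at (415,408) and the pointer tip at (210,412), so about 71° clockwise is needed. The hub is at about (0.520, 0.090), which matches the top camera. I'll descend and grip the bezel.

```bash
python3 - <<'E'
from meas import *
f=dict(np.load("w1.npz")); im=face(f,np.array([.5199,.0904,.1]))
for a in ((.010,.015),(.0205,.0235)):
    p=dark(im,*a); pk=[i for i in range(360) if p[i]>8 and p[i]>=np.take(p,range(i-4,i+5),mode='wrap').max()]
    print(a,[(i,int(p[i]),int((np.take(p,range(i-8,i+9),mode='wrap')>p[i]/2).sum())) for i in pk])
E
python3 -m crank '{"travel":[[-0.3,0.4,-3],[-0.3,0.4,-6],[-0.3,0.4,-9],[-0.3,0.4,-11],[-0.3,0.4,-11]],"turn":[[0,0,0],[0,0,0],[0,0,0],[0,0,0],[0,0,0]],"gripper":[0,0,0,0,0]}'
python3 -m crank '{"travel":[[0,0,-1.5],[0,0,-3],[0,0,-4.4],[0,0,-4.4],[0,0,-4.4]],"turn":[[0,0,0],[0,0,0],[0,0,0],[0,0,0],[0,0,0]],"gripper":[0,0,0,0,0]}'
```

```text
(0.01, 0.015) [(147, 39, 10)]
(0.0205, 0.0235) [(21, 21, 4), (87, 18, 3), (152, 21, 8), (220, 37, 9), (312, 25, 3)]
clock: 2.15
position: [0.5164, 0.095, 0.1191]
tool_rot: [-3.137, -0.002, 2.155]
force: [-0.9, 0.6, 1.4]
grip_width: 0.0857
finger_force: 0.0
clock: 2.65
position: [0.5184, 0.0946, 0.0778]
tool_rot: [3.141, 0.0, 2.153]
force: [-0.7, 0.0, -0.6]
grip_width: 0.0853
finger_force: 0.0
```

```bash
python3 -m crank '{"travel":[[0.2,-0.4,0],[0.2,-0.4,0],[0.2,-0.4,0],[0.2,-0.4,0],[0.2,-0.4,0]],"turn":[[0,0,0],[0,0,0],[0,0,0],[0,0,0],[0,0,0]],"gripper":[0,0,0.4,0.6,0.6]}' 40
python3 -m crank '{"travel":[[0,0,0],[0,0,0],[0,0,0],[0,0,0],[0,0,0]],"turn":[[0,0,0],[0,0,0],[0,0,0],[0,0,0],[0,0,0]],"gripper":[0.6,0.6,0.6,0.6,0.6]}'
```

```text
clock: 3.15
position: [0.5196, 0.0898, 0.0779]
tool_rot: [-3.14, -0.0, 2.153]
force: [-7.5, -3.7, 18.7]
grip_width: 0.0638
finger_force: 39.2
clock: 3.65
position: [0.5195, 0.0898, 0.0779]
tool_rot: [-3.14, -0.0, 2.153]
force: [-8.2, -3.9, 18.1]
grip_width: 0.0639
finger_force: 39.2
```

```bash
python3 -m crank '{"travel":[[0,0,0],[0,0,0],[0,0,0],[0,0,0],[0,0,0]],"turn":[[0,0,-7],[0,0,-14],[0,0,-21],[0,0,-28],[0,0,-35]],"gripper":[0.6,0.6,0.6,0.6,0.6]}'
python3 -m crank '{"travel":[[0,0,0],[0,0,0],[0,0,0],[0,0,0],[0,0,0]],"turn":[[0,0,-7],[0,0,-14],[0,0,-21],[0,0,-28],[0,0,-35]],"gripper":[0.6,0.6,0.6,0.6,0.6]}'
python3 -m crank '{"travel":[[0,0,0],[0,0,0],[0,0,0],[0,0,0],[0,0,0]],"turn":[[0,0,-1],[0,0,-1.5],[0,0,-1.5],[0,0,-1.5],[0,0,-1.5]],"gripper":[0.6,0.6,0.6,0.6,0.6]}'
python3 - <<'E'
from meas import *
from workcell import bot
f=bot.grab_frame("wrist"); np.savez("w2.npz",**f); im=face(f,np.array([.5199,.0904,.1]))
t=bot.grab_frame("top"); np.savez("t2.npz",**t)
b=lambda i:cv2.resize(i,None,fx=400/i.shape[0],fy=400/i.shape[0],interpolation=2)
cv2.imwrite("pics/f2.png",np.hstack([b(im),b(face(t,np.array([.5199,.0904,.1])))])[:,:,::-1])
E
```

```text
clock: 4.15
position: [0.5186, 0.0896, 0.0778]
tool_rot: [-3.138, 0.0, 1.537]
force: [-15.6, -6.3, 23.8]
grip_width: 0.064
finger_force: 40.3
clock: 4.65
position: [0.5178, 0.09, 0.0778]
tool_rot: [-3.137, 0.002, 0.926]
force: [-21.6, -3.8, 30.9]
grip_width: 0.0637
finger_force: 40.8
clock: 5.15
position: [0.5177, 0.09, 0.0778]
tool_rot: [-3.137, 0.002, 0.905]
force: [-21.5, -5.7, 31.5]
grip_width: 0.0636
finger_force: 40.8
```

View pics/f2.png

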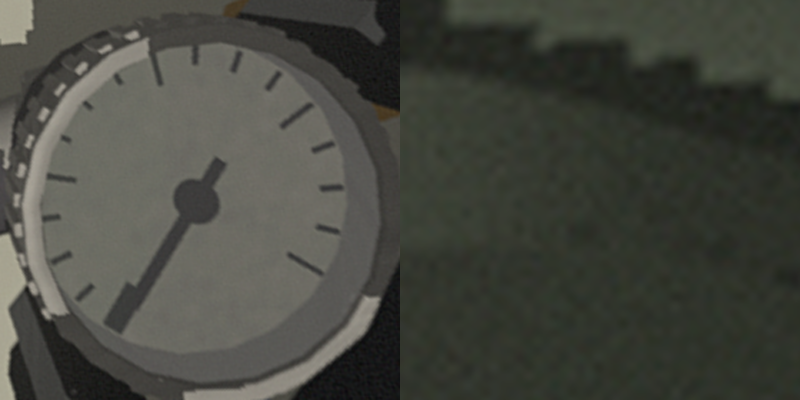

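The bold zero bar, with its outer end at (114,328), now lies under the pointer and sticks out slightly on the clockwise side. I'll quantify the offset around the hub.

```bash
python3 - <<'E'
from meas import *
f=dict(np.load("w2.npz")); c0=np.array([.5199,.0904]);k=.035/200
c=c0-np.array([202-200,196-200])*k  # rows -> -x, cols -> -y
im=face(f,np.array([*c,.1]))
for a in ((.007,.010),(.010,.015),(.015,.017),(.0185,.0205),(.0205,.0225),(.0225,.0240)):
    p=dark(im,*a)[120:180]; i=np.where(p>p.max()/2)[0]+120; print(a,i.min(),i.max(),(i.min()+i.max())/2,int(p.max()))
E
```

```text
(0.007, 0.01) 139 155 147.0 48
(0.01, 0.015) 142 153 147.5 48
(0.015, 0.017) 144 152 148.0 49
(0.0185, 0.0205) 140 151 145.5 49
(0.0205, 0.0225) 141 151 146.0 47
(0.0225, 0.024) 129 150 139.5 47
```

```bash
python3 -m crank '{"travel":[[0,0,0],[0,0,0],[0,0,0],[0,0,0],[0,0,0]],"turn":[[0,0,1.2],[0,0,2.3],[0,0,2.3],[0,0,2.3],[0,0,2.3]],"gripper":[0.6,0.6,0.6,0.6,0.6]}'
python3 -m crank '{"travel":[[0,0,0],[0,0,0],[0,0,0],[0,0,0],[0,0,0]],"turn":[[0,0,0],[0,0,0],[0,0,0],[0,0,0],[0,0,0]],"gripper":[0.1,0,0,0,0]}'
python3 -m crank '{"travel":[[0,0,2],[0,0,5],[0,0,8],[0,0,10],[0,0,10]],"turn":[[0,0,0],[0,0,0],[0,0,0],[0,0,0],[0,0,0]],"gripper":[0,0,0,0,0]}'
python3 -m crank '{"travel":[[1,-3,1],[2,-6,2],[3,-9,3],[4,-12,4],[4,-12,4]],"turn":[[0,0,0],[0,0,0],[0,0,0],[0,0,0],[0,0,0]],"gripper":[0,0,0,0,0]}'
python3 - <<'E'
from meas import *
from workcell import bot
f=bot.grab_frame("wrist"); np.savez("w3.npz",**f)
s=bot.observe();print(s["clock"],np.round(s["position"],4),np.round(s["tool_rot"],3),np.round(s["qpos"],2))
b=lambda i:cv2.resize(i,(400,400),interpolation=2)
print(proj(f,np.array([.5199,.0904,.1])),proj(f,np.array([.561,-.031,.104])))
cv2.imwrite("pics/f3.png",np.clip(np.hstack([b(face(f,np.array([.5199,.0904,.1]))),b(face(f,np.array([.561,-.031,.104]),.104,.05))])[:,:,::-1]*1.5,0,255).astype(np.uint8))
E
```

```text
clock: 5.75
position: [0.5178, 0.09, 0.0778]
tool_rot: [-3.137, 0.002, 0.945]
force: [-20.9, -4.7, 30.5]
grip_width: 0.0638
finger_force: 40.7
clock: 6.25
position: [0.5203, 0.0904, 0.0773]
tool_rot: [3.142, 0.0, 0.946]
force: [-0.3, 0.2, 0.3]
grip_width: 0.0856
finger_force: 0.0
clock: 6.75
position: [0.5213, 0.0906, 0.1795]
tool_rot: [3.14, -0.003, 0.946]
force: [0.2, -1.0, -0.6]
grip_width: 0.0853
finger_force: 0.0
clock: 7.25
position: [0.5611, -0.0339, 0.218]
tool_rot: [3.139, 0.0, 0.941]
force: [-0.5, 0.4, -0.2]
grip_width: 0.0854
finger_force: 0.0
7.3 [ 0.5605 -0.0316  0.2171] [3.141 0.    0.942] [-0.55  0.54  0.72  1.81 -0.42  0.95 -0.28]
[163.74658527 132.89753734] [314.42178439 236.86173786]
```

View pics/f3.png

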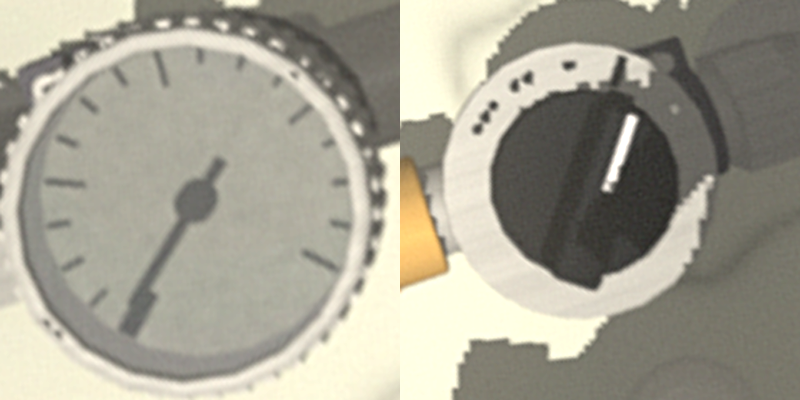

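The left panel shows the zero bar centred under the pointer. In the right panel the dial's white line runs from (605,190) to (632,117), giving a nose yaw of about -19° to -20° and a bar centre of about (0.561, -0.032). Next I'll align the tool with the bar and descend.

```bash
python3 -m crank '{"travel":[[0.1,-0.2,0],[0.1,-0.2,0],[0.1,-0.2,0],[0.1,-0.2,0],[0.1,-0.2,0]],"turn":[[0,0,-7.5],[0,0,-15],[0,0,-22.5],[0,0,-30],[0,0,-37]],"gripper":[0,0,0,0,0]}'
python3 -m crank '{"travel":[[0,0,0],[0,0,0],[0,0,0],[0,0,0],[0,0,0]],"turn":[[0,0,-7.5],[0,0,-15],[0,0,-22.5],[0,0,-30],[0,0,-36]],"gripper":[0,0,0,0,0]}'
python3 -m crank '{"travel":[[0,0,-3],[0,0,-6],[0,0,-8],[0,0,-9],[0,0,-9]],"turn":[[0,0,0],[0,0,0],[0,0,0],[0,0,0],[0,0,0]],"gripper":[0,0,0,0,0]}'
python3 -c "
from workcell import bot
print(bot.observe()['qpos'])"
```

```text
clock: 7.8
position: [0.5608, -0.0304, 0.2164]
tool_rot: [-3.141, 0.001, 0.296]
force: [0.0, -0.2, -0.2]
grip_width: 0.0856
finger_force: 0.0
clock: 8.3
position: [0.5609, -0.0304, 0.2163]
tool_rot: [3.141, 0.001, -0.333]
force: [0.5, 0.6, -0.0]
grip_width: 0.0854
finger_force: 0.0
clock: 8.8
position: [0.5605, -0.0311, 0.1261]
tool_rot: [3.141, 0.002, -0.328]
force: [-0.9, 0.5, 0.4]
grip_width: 0.085
finger_force: 0.0
[-0.64998966  0.78603326  0.93185336  1.89041709 -0.81041656  0.90019814
 -1.20852043]
```

```bash
python3 -m crank '{"travel":[[0,-0.1,-1.5],[0,-0.1,-3],[0,-0.1,-4],[0,-0.1,-4],[0,-0.1,-4]],"turn":[[0,0,0],[0,0,0],[0,0,0],[0,0,0],[0,0,0]],"gripper":[0,0,0,0,0.3]}' 30
python3 -m crank '{"travel":[[0,0,0],[0,0,0],[0,0,0],[0,0,0],[0,0,0]],"turn":[[0,0,0],[0,0,0],[0,0,0],[0,0,0],[0,0,0]],"gripper":[0.6,0.8,1,1,1]}' 30
python3 -m crank '{"travel":[[0,0,0],[0,0,0],[0,0,0],[0,0,0],[0,0,0]],"turn":[[0,0,0],[0,0,0],[0,0,0],[0,0,0],[0,0,0]],"gripper":[1,1,1,1,1]}' 80
```

```text
clock: 9.3
position: [0.5613, -0.0328, 0.0873]
tool_rot: [3.141, 0.0, -0.329]
force: [0.2, 0.4, 0.9]
grip_width: 0.0733
finger_force: 0.0
clock: 9.8
position: [0.5614, -0.0324, 0.0876]
tool_rot: [-3.141, -0.0, -0.328]
force: [-1.1, 2.0, 5.2]
grip_width: 0.0121
finger_force: 31.7
clock: 10.3
position: [0.5614, -0.0323, 0.0877]
tool_rot: [-3.141, -0.0, -0.328]
force: [-1.2, 2.1, 9.2]
grip_width: 0.0108
finger_force: 80.7
```

```bash
python3 -m crank '{"travel":[[0,0,0],[0,0,0],[0,0,0],[0,0,0],[0,0,0]],"turn":[[0,0,7],[0,0,14],[0,0,21],[0,0,28],[0,0,35]],"gripper":[1,1,1,1,1]}'
python3 -m crank '{"travel":[[0,0,0],[0,0,0],[0,0,0],[0,0,0],[0,0,0]],"turn":[[0,0,7],[0,0,14],[0,0,21],[0,0,28],[0,0,35]],"gripper":[1,1,1,1,1]}'
python3 -m crank '{"travel":[[0,0,0],[0,0,0],[0,0,0],[0,0,0],[0,0,0]],"turn":[[0,0,3],[0,0,6],[0,0,6],[0,0,6],[0,0,6]],"gripper":[1,1,1,1,1]}'
python3 - <<'E'
from meas import *
from workcell import bot
f=bot.grab_frame("wrist"); t=bot.grab_frame("top"); s=bot.observe();print(s["clock"],np.round(s["moment"],3),np.round(s["tool_rot"],3))
cv2.imwrite("pics/e.png",np.clip(np.hstack([f["pixels"][:,:,::-1][::1,::1][:, 120:520],cv2.resize(t["pixels"][190:340,270:395],(400,480))[:,:,::-1]])*1.3,0,255).astype(np.uint8))
E
```

```text
clock: 10.8
position: [0.5615, -0.0318, 0.0878]
tool_rot: [-3.14, -0.001, 0.288]
force: [-2.6, 6.2, 7.7]
grip_width: 0.0112
finger_force: 80.6
clock: 11.3
position: [0.5612, -0.0313, 0.0877]
tool_rot: [-3.14, -0.001, 0.899]
force: [-5.0, 8.3, 9.6]
grip_width: 0.0111
finger_force: 80.8
clock: 11.8
position: [0.5611, -0.0311, 0.0877]
tool_rot: [-3.14, -0.002, 0.998]
force: [-5.0, 8.5, 12.9]
grip_width: 0.0112
finger_force: 80.9
11.9 [ 1.936  1.036 -0.286] [-3.14e+00 -2.00e-03  9.98e-01]
```

View pics/e.png

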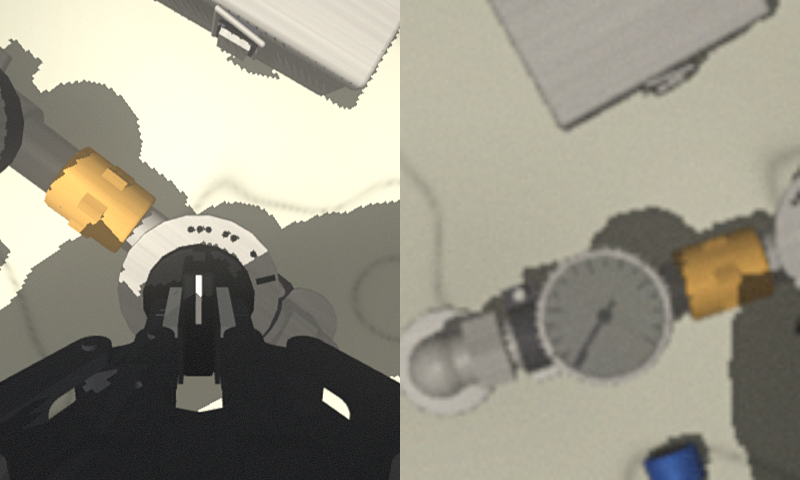

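The dial's white line at (198,285) points at the three dots (200,229), and the tool moment of -0.29 N m matches the third click. The gauge still reads zero. I'll hold a little longer and hand in.

```bash
python3 -m crank '{"travel":[[0,0,0],[0,0,0],[0,0,0],[0,0,0],[0,0,0]],"turn":[[0,0,0.5],[0,0,0.5],[0,0,0.5],[0,0,0.5],[0,0,0.5]],"gripper":[1,1,1,1,1]}'
python3 -m crank '{"travel":[[0,0,0],[0,0,0],[0,0,0],[0,0,0],[0,0,0]],"turn":[[0,0,0],[0,0,0],[0,0,0],[0,0,0],[0,0,0]],"gripper":[1,1,1,1,1]}'
python3 -c "
from workcell import bot
print(bot.job_done())"
```

```text
clock: 12.4
position: [0.5611, -0.0312, 0.0877]
tool_rot: [-3.14, -0.002, 1.007]
force: [-4.8, 8.2, 12.8]
grip_width: 0.0109
finger_force: 81.0
clock: 12.9
position: [0.5611, -0.0312, 0.0877]
tool_rot: [-3.14, -0.002, 1.007]
force: [-5.0, 9.0, 13.2]
grip_width: 0.011
finger_force: 81.0
the job is handed in; nothing more can be done
None
```

I set the gauge to zero, then turned the fill dial to the third click, where the gripper is holding it at 81 N; I handed the job in at 12.9 s, and no verdict came back.

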